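# Riddle the thread spools from the machine parts

### The job

Lift the steel riddle by its handle and shake it over the pan until all three thread spools have dropped through into the pan, keeping the bearing and the pulley in the riddle. Then tip the bearing and the pulley out over the riddle's open edge into the empty parts tray, and set the riddle back level and square across the middle of the pan. Do not touch the pieces with the gripper, and leave everything else where it stands.

Things in the scene. Friction and masses are not known exactly. Their poses are not given: they have to be found in the camera images.
- riddle_grip (a point): Centre of the riddle's black handle bar: 20 mm thick (x), 24 high, 120 long (y), on posts at y = +-86 mm, 105 mm above the riddle's underside. Riddle: steel hand sieve, 0.3 kg (0.8 loaded), standing across the pan 70 mm above the table. Axes: z up when level, x from open pouring edge (-x) to back wall (+x). Body 217 (x) by 168 mm, walls 42-48 high; side lugs, 90 mm long, 242 over both, rest on the pan's rim.
- riddle_floor (a point): Middle of the riddle's hole field, level with the bars' tops, 6 mm above the underside; from riddle_grip at x = -11, z = -99 mm in the riddle's axes. Square holes, 48 mm wide, between 8 mm bars: 3 in the front row, 2 in the back row with a closed roof between (ridge along x, sides 15 degrees, stop plate in front). Behind, x = 52 to 96 mm from this point, a closed ledge that slopes down 12 degrees towards the back wall and so keeps the spools in.
- riddle_edge (a point): Middle of the riddle's open pouring edge, the rim that large pieces slide over; from riddle_grip at x = -128, z = -93 mm in the riddle's axes. The last 28 mm of floor rise 12 degrees outwards to it, so parts stay in at small tilts. Floor friction 0.28 to 0.42: flat parts slide at 16 to 23 degrees, plus that rise; a tilt of 40 to 50 degrees empties it.
- pan: Open aluminium pan, 250 mm (its x) by 200 mm (its y) by 70 mm high, walls 4 mm, fixed. Origin: centre of its underside. The riddle starts on it, roughly centred, with their x axes roughly parallel.
- tray: Open grey parts tray, 230 mm (its x) by 210 mm (its y) by 55 mm high, walls 4 mm, fixed. Origin: centre of its underside. Pan and tray stand side by side; which is left varies.
- bearing_mid (a point): Centre of a steel drum bearing, a ring 62 mm across and 16 mm thick, z along its axis; starts flat on the riddle's holes. Too big to fall through.
- pulley_mid (a point): Centre of a motor belt pulley, 63 mm across and 32 mm thick with a hub, z along its axis; starts flat on the riddle's holes. Too big to fall through.
- spool_0_mid (a point): Centre of a cream thread spool, a cylinder 29 mm thick and 42 mm long, z along its axis; starts lying along the riddle's y on its back ledge, against the back wall. Rolls forward off the ledge when the riddle is rocked forward by over 12 degrees or jerked. The middle one then lies on the roof until shaken or rocked sideways, about 12 degrees.
- spool_1_mid (a point): Centre of a cream thread spool, a cylinder 29 mm thick and 42 mm long, z along its axis; starts lying along the riddle's y on its back ledge, against the back wall. Rolls forward off the ledge when the riddle is rocked forward by over 12 degrees or jerked. The middle one then lies on the roof until shaken or rocked sideways, about 12 degrees.
- spool_2_mid (a point): Centre of a cream thread spool, a cylinder 29 mm thick and 42 mm long, z along its axis; starts lying along the riddle's y on its back ledge, against the back wall. Rolls forward off the ledge when the riddle is rocked forward by over 12 degrees or jerked. The middle one then lies on the roof until shaken or rocked sideways, about 12 degrees.
- soap_bar: White soap bar, 39x87x24 mm, lying. Bystander. Origin: centre of its underside.
- wash_timer: Round wind-up timer, 66 mm across, 52 mm high. Bystander. Origin: centre of its underside.
- starch_spray: Spray can, 59 mm across, 192 mm high, standing. Bystander. Origin: centre of its underside.
- dosing_cup: Small translucent cup, 57 mm across, 49 mm high, standing. Bystander. Origin: centre of its underside.

How it is judged (in metres and radians):
On the way, in this order (a step that is already met when the one before it is completed fails the run):
1. all three spools have dropped into the pan while the bearing and the pulley are still in the riddle (x of spool_0_mid in the frame of pan between -0.125 and 0.125 m and y of spool_0_mid in the frame of pan between -0.1 and 0.1 m and height (world z) of each of spool_0_mid, spool_1_mid, spool_2_mid below 0.06 m and x of spool_1_mid in the frame of pan between -0.125 and 0.125 m and y of spool_1_mid in the frame of pan between -0.1 and 0.1 m and x of spool_2_mid in the frame of pan between -0.125 and 0.125 m and y of spool_2_mid in the frame of pan between -0.1 and 0.1 m and x of bearing_mid in the frame of riddle_grip between -0.135 and 0.09 m and y of bearing_mid in the frame of riddle_grip between -0.085 and 0.085 m and z of bearing_mid in the frame of riddle_grip between -0.105 and -0.03 m and x of pulley_mid in the frame of riddle_grip between -0.135 and 0.09 m and y of pulley_mid in the frame of riddle_grip between -0.085 and 0.085 m and z of pulley_mid in the frame of riddle_grip between -0.105 and -0.03 m), for 0.2 s.
2. the bearing and the pulley lie in the parts tray, the spools still in the pan (x of bearing_mid in the frame of tray between -0.115 and 0.115 m and y of bearing_mid in the frame of tray between -0.105 and 0.105 m and height (world z) of each of bearing_mid, pulley_mid, spool_0_mid, spool_1_mid, spool_2_mid below 0.06 m and x of pulley_mid in the frame of tray between -0.115 and 0.115 m and y of pulley_mid in the frame of tray between -0.105 and 0.105 m and x of spool_0_mid in the frame of pan between -0.125 and 0.125 m and y of spool_0_mid in the frame of pan between -0.1 and 0.1 m and x of spool_1_mid in the frame of pan between -0.125 and 0.125 m and y of spool_1_mid in the frame of pan between -0.1 and 0.1 m and x of spool_2_mid in the frame of pan between -0.125 and 0.125 m and y of spool_2_mid in the frame of pan between -0.1 and 0.1 m), for 0.2 s.
At the end, for the whole second after the job is handed in: All three spools lie in the pan, bearing and pulley in the tray; the riddle rests level (0.08 rad) on the pan's rim, handle within 30 mm of the pan's centre seen from above, x axis parallel to the pan's within 0.15 rad (either way round); all at rest (all of step 2 and horizontal distance between riddle_grip and pan below 0.03 m and angle between riddle_grip's own z axis and vertical below 0.08 rad and angle between the x axis of riddle_grip and the x axis of pan, either way round below 0.15 rad and height (world z) of riddle_grip between 0.165 and 0.185 m and linear speed of each of riddle, spool_0, spool_1, spool_2, bearing, pulley below 0.03 m/s); the robot touches nothing.
It fails at once if the fingers touch a spool, the bearing or the pulley (contact force between the fingers and spool_0 above 1 N or contact force between the fingers and spool_1 above 1 N or contact force between the fingers and spool_2 above 1 N or contact force between the fingers and bearing above 1 N or contact force between the fingers and pulley above 1 N).
It fails at once if a bystander is moved by more than 30 mm (distance of any of soap_bar, wash_timer, starch_spray, dosing_cup from where it was at the start of the episode above 0.03 m).
It also fails if it takes over 64 s, if anything falls off the work surface, if the arm or the gripper's body presses on something with over 40 N, if the wrist force passes 120 N, or if a joint passes its speed limit or range.

### The arm

A 6-joint arm with a two-finger parallel gripper is mounted at the origin on a cart in front of the work surface, level with it; the furniture and walls round the work are solid. World frame = base frame: x ahead of the robot, y to its left, z up, the work surface at z = 0. Lengths are in mm, angles in rad, forces in N, time in s.
With the tool pointing down it reaches from about 275 to 1000 mm from the base axis. Payload 8.4 kg.
Tool frame: the origin (TCP) lies at the very end of the fingers, on their centre line; the grasp point (between the pads) lies 19 mm behind it (r.pinch_z is the distance from the TCP to the grasp point, in mm); z points along the fingers, y is the line along which they close (so a half turn about z gives the same grasp; the last joint's range is limited). The gripper opens to 85 mm and grips with 20 to 120 N. Pads are 22 mm wide; open, the fingers measure 114 mm over their backs; the gripper's body (76 mm by 85 mm) begins 54 mm behind the grasp point. The pads swing forward as they close: fully open they stand 13 mm farther back than shut.
Start: joints at [-0.002, 0.353, 1.633, -0, 1.155, -0.002], TCP at [625.002, -0, 231.281] pointing down, gripper open.
Joint ranges: [-2.63, 2.63], [-0.92, 2.1], [0.06, 2.66], [-1.3, 4.44], [0, 2.69], [-3.02, 3.02]. Speed limits (rad/s): [2.22, 2.22, 2.79, 3.14, 3.14, 3.14].

### API

Orientations are given as [roll, pitch, yaw] about the fixed x, y, z axes, in that order (R = Rz(yaw) Ry(pitch) Rx(roll)).
In Python, from rig import r gives the robot as it stands.
- The arm moves only by the tool carry_out, never from a script. Its argument "series" is a list of rows, each a list of 7 numbers: the turn, a rotation vector about the tool's x, y, z as a fraction of full scale, then the shift along the tool's x, y, z as a fraction of full scale, then the gripper command: -1 is fully open, 1 is shut, values between are in proportion. A call has 1 to 8 rows; each row is the pose to reach, as a shift and turn from the pose commanded when the call began, along the tool's axes at that moment, turning the shorter way round; what a row does not reach only later rows make up. Full scale, the value 1, is 0.25 m for a shift and pi rad for a turn. A row lasts 1/8 s, in which the tool goes at most 62.5 mm and 10.7 degrees, less where a joint would pass 70% of its speed; a pose out of reach is approached as far as the arm can. A call with a number of a shift or a turn outside -1 to 1 is refused whole. A call with a gripper value outside its range is refused whole. The fingers move at their own pace and stop on an object; "force" is the grip in N (left out, the last holds). Time passes only in rows, so rows that repeat a pose let the fingers close. It gives the time, the measured TCP pose, the force, the opening and the grip force at its end, in the units of the state.
- r.sense(): the state, without advancing time (a new reading comes with each control period).
- r.grab_frame(name): name is "scene" or "side" or "wrist"; returns the picture (480x640x3 uint8, red, green, blue); there is no depth.
- r.get_calibration(name): a dict with "K" (3x3 intrinsics, pixels), "pose" (4x4, takes a point from camera to world coordinates). Camera axes: x right, y up, looking along -z (the intrinsics and any distortion apply to the point x, -y, -z); pixel columns grow to the right and rows downward; lengths in mm; the calibration is good to about 2 mm. A picture is of the moment at which its call begins: read the wrist's pose just before it. get_calibration takes no time and is no camera call; for the wrist camera it gives the pose at the moment of the call.
- r.sign_off(): hands the job in; it is judged then, once.
Trained networks look in the newest picture that a camera, given by its name, has taken for a name from the list of things; names that differ only in an ending like _2 or _b are one class to them, and where a whole thing is asked for, a point or a joint stands for the part that bears it (a point fixed in the world has none). Each returns a list of dicts, best first, with "score" (0 to 1); they miss things now and then, are a little off and sometimes report something else, mostly with a low value. They report only what shows in the picture. A call takes as long as a camera call.
- r.silhouettes(camera, label): "region" (480x640 bool, what is visible of it) and "position" ([row, column] in pixels, amid what is visible of it).
The state is a dict: "clock": time; "qpos": joint angles; "qvel": joint speeds; "joint_efforts": joint torques, N m; "eef_pos": TCP position; "tcp_rot": TCP orientation; "contact_force": force on the tool from outside, world axes, zero at the start; "wrist_torque": the same for the moment, N m; "opening": opening from 0.0 (shut) to 1.0 (fully open); "grasp_force": force on a finger pad.
Only numpy, scipy, OpenCV 4.12 (cv2) and the standard library are available. Lean on these libraries where they do the work, as an engineer would, in place of code of your own. Each camera call takes 0.05 s, during which the arm holds its last target. There are 200 camera calls.

## Working session

There is one attempt and no reset: what is moved stays moved. The work goes in short steps, Python scripts to look and compute and a tool call to move; the robot and the scene stay as the last step left them, time stands still between calls to the robot, and variables do not carry over. Pictures are saved under pics/ and viewed, at most 10 in all, crops included, and the job is handed in when it is done.

Besides the shell and the picture viewer there is one more tool, called after ">>>" as name(argument=value, ...) on one line, values as JSON. carry_out: Moves the arm, as the interface text tells. Its arguments: {"type":"object","properties":{"series":{"type":"array"},"force":{"type":"number"}},"required":["series"]}

```bash
ls; mkdir -p pics
python3 - <<'E'
from rig import r
import cv2,numpy as np
for c in ["scene","side"]:
    im=r.grab_frame(c); cv2.imwrite(f"pics/{c}0.png",im[:,:,::-1])
    k=r.get_calibration(c); print(c,k["K"].round(1).tolist(),k["pose"].round(3).tolist())
    for n in ["riddle_grip","pan","tray","bearing_mid","pulley_mid","spool_0_mid","soap_bar","wash_timer","starch_spray","dosing_cup"]:
        d=r.silhouettes(c,n); print(n,[(round(x["score"],2),np.round(x["position"]).tolist(),int(x["region"].sum())) for x in d[:4]])
s=r.sense();print(s)
E
```

```text
pics
scene [[505.1, 0.0, 328.0], [0.0, 505.1, 230.7], [0.0, 0.0, 1.0]] [[0.719, 0.547, -0.429, 24.429], [-0.695, 0.55, -0.463, -630.312], [-0.018, 0.632, 0.775, 1061.117], [0.0, 0.0, 0.0, 1.0]]
riddle_grip [(0.78, [206.0, 260.0], 4265)]
pan [(0.89, [237.0, 246.0], 2148)]
tray [(0.55, [331.0, 346.0], 9644)]
bearing_mid [(0.84, [193.0, 233.0], 411)]
pulley_mid [(0.7, [212.0, 243.0], 323)]
spool_0_mid []
soap_bar [(0.91, [287.0, 282.0], 566), (0.38, [192.0, 389.0], 1177)]
wash_timer [(0.83, [258.0, 423.0], 648), (0.67, [279.0, 461.0], 512)]
starch_spray [(0.8, [196.0, 387.0], 1231)]
dosing_cup [(0.74, [280.0, 459.0], 496)]
side [[494.9, 0.0, 321.3], [0.0, 494.9, 243.2], [0.0, 0.0, 1.0]] [[0.918, 0.217, -0.331, 212.245], [-0.395, 0.534, -0.748, -813.873], [0.015, 0.817, 0.576, 725.472], [0.0, 0.0, 0.0, 1.0]]
riddle_grip [(0.89, [224.0, 266.0], 4493)]
pan [(0.71, [255.0, 258.0], 3156)]
tray [(0.73, [373.0, 306.0], 14235)]
bearing_mid [(0.88, [209.0, 251.0], 350)]
pulley_mid [(0.77, [223.0, 247.0], 171)]
spool_0_mid []
soap_bar [(0.78, [304.0, 256.0], 713)]
wash_timer [(0.75, [327.0, 433.0], 1039)]
starch_spray []
dosing_cup []
{'clock': 1.1, 'qpos': array([-2.42409951e-03,  3.52976212e-01,  1.63340629e+00,  5.46567037e-06,
        1.15518928e+00, -2.41765785e-03]), 'qvel': array([-0.00031313, -0.00083492,  0.00067012, -0.00028664,  0.00145546,
       -0.00033918]), 'joint_efforts': array([-3.05969343e-05, -6.05179095e+01, -3.42450500e+01,  1.70998765e-04,
        1.14743409e-03,  3.55896850e-05]), 'eef_pos': array([ 6.25003723e+02, -1.33561447e-02,  2.31293139e+02]), 'tcp_rot': array([ 3.14157177e+00, -4.94996129e-06,  1.57078768e+00]), 'contact_force': array([ 0.22288592, -0.73969559, -0.10961465]), 'wrist_torque': array([0.01527293, 0.02713533, 0.00318355]), 'grasp_force': 0.0, 'opening': 1.000076080135957}
```

View pics/scene0.png

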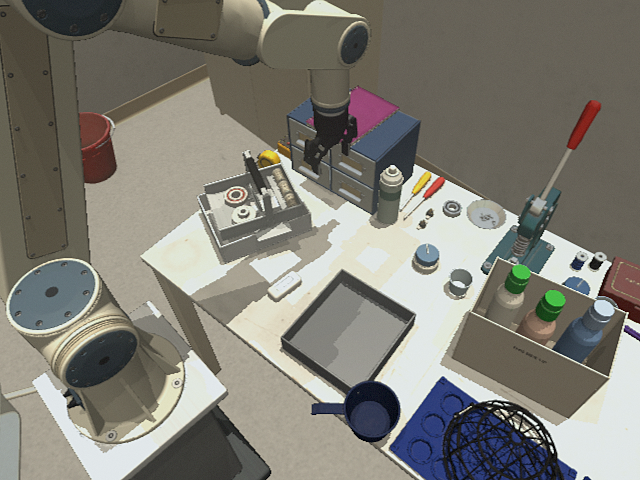

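View pics/side0.png

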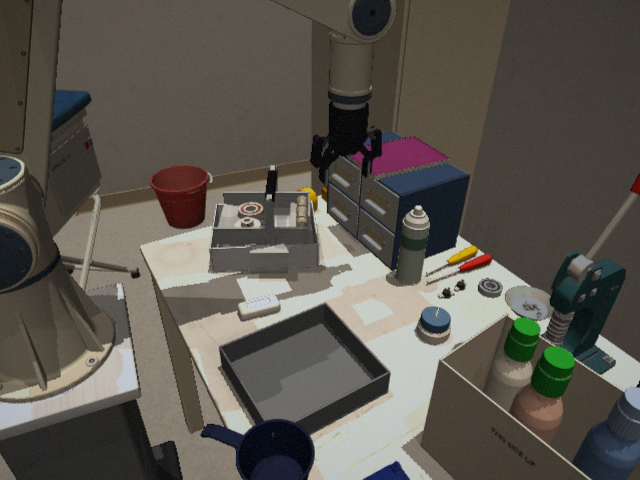

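The side view shows the riddle on the pan at the left (handle about (271,182), spools at (302,210) on the far side). The tray is in front at (305,370). The open edge faces the robot.

```bash
cat > h.py <<'E'
from rig import r
import cv2,numpy as np
def ray(c,u,v,cal=None):
    k=cal or r.get_calibration(c);P=np.array(k["pose"]);d=np.linalg.inv(k["K"])@[u,v,1]
    return P[:3,3],P[:3,:3]@(d*[1,-1,-1])
def plane(c,u,v,z,cal=None):
    o,d=ray(c,u,v,cal);return o+d*(z-o[2])/d[2]
def proj(c,p,cal=None):
    k=cal or r.get_calibration(c);P=np.array(k["pose"]);q=P[:3,:3].T@(np.array(p)-P[:3,3]);q=np.array(k["K"])@(q*[1,-1,-1]);return q[:2]/q[2]
E
python3 - <<'E'
from h import *
for c,L in [("scene",[(342,271),(415,315),(281,340)]),("side",[(325,306),(389,373),(220,352)])]:
    for p in L: print(c,"tray",plane(c,*p,55).round())
print("grip",plane("scene",258,175,175).round(),plane("side",271,182,175).round())
for n,z in [("wash_timer",26),("starch_spray",96),("soap_bar",12),("dosing_cup",24)]:
    r.grab_frame("scene"); d=r.silhouettes("scene",n)[0]["position"];print(n,plane("scene",d[1],d[0],z).round())
a=r.grab_frame("side")[150:300,180:340];b=r.grab_frame("scene")[130:270,180:330]
cv2.imwrite("pics/a.png",np.vstack([cv2.resize(a,(400,300))*1,cv2.resize(b,(400,300))])[:,:,::-1])
E
```

```text
scene tray [ 518. -143.   55.]
scene tray [ 550. -343.   55.]
scene tray [ 294. -178.   55.]
side tray [ 519. -146.   55.]
side tray [ 552. -343.   55.]
side tray [ 297. -185.   55.]
grip [516. 152. 175.] [518. 173. 175.]
wash_timer [ 713. -247.   26.]
starch_spray [754. -76.  96.]
soap_bar [403. -53.  12.]
dosing_cup [397. -58.  24.]
```

View pics/a.png

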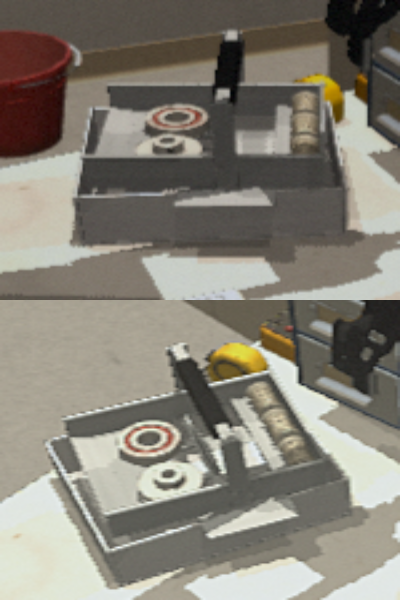

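>>> carry_out(series=[[0, 0, 0, 0.64, -0.6, -0.48, -1], [0, 0, 0, 0.64, -0.6, -0.48, -1], [0, 0, 0, 0.64, -0.6, -0.48, -1], [0, 0, 0, 0.64, -0.6, -0.48, -1], [0, 0, 0, 0.64, -0.6, -0.48, -1], [0, 0, 0, 0.64, -0.6, -0.48, -1]])

```text
clock: 2.35
eef_pos: [475.1, 159.9, 351.2]
tcp_rot: [3.141, 0.0, 1.572]
contact_force: [-0.6, -0.9, -0.1]
opening: 0.997
grasp_force: 0.0
```

Run:
```python
from h import *
s=r.sense();print(s["eef_pos"],s["tcp_rot"],s["qpos"])
print("px of grip guess",[proj("wrist",p).round() for p in [(516,160,187),(516,100,187),(516,220,187)]])
c=r.get_calibration("wrist");print(c["K"].tolist(),c["pose"].round(2).tolist())
cv2.imwrite("pics/w1.png",r.grab_frame("wrist")[:,:,::-1])
```

```text
[475.07546766 159.93972406 351.21720764] [3.14102517e+00 2.33351329e-04 1.57164589e+00] [ 3.22024584e-01  5.69046365e-02  1.73879865e+00 -4.10954380e-04
  1.34542459e+00  3.21266701e-01]
px of grip guess [array([366., 219.]), array([364., 281.]), array([369., 151.])]
[[348.2619294946784, 0.0, 320.30446268961407], [0.0, 348.2619294946784, 238.29429231031696], [0.0, 0.0, 1.0]] [[1.0, -0.0, -0.0, 474.58], [0.0, 0.96, 0.28, 230.47], [0.0, -0.28, 0.96, 493.79], [0.0, 0.0, 0.0, 1.0]]
```

View pics/w1.png

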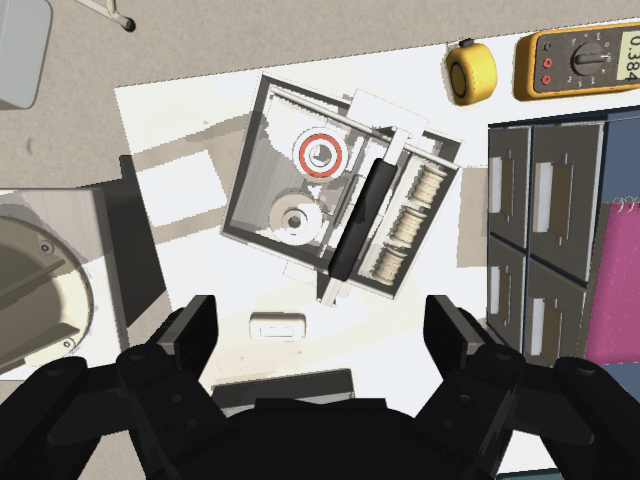

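Run:
```python
from h import *
A=plane("wrist",397,167,187);B=plane("wrist",351,278,187)
d=(A-B)[:2];L=np.hypot(*d);d/=L;n=np.array([d[1],-d[0]]);c=(A+B)[:2]/2-10*n
print("bar",A.round(),B.round(),L,c.round(1),"yaw deg",np.degrees(np.arctan2(d[1],d[0]))-90)
P=[plane("wrist",*p,70)[:2] for p in [(263,73),(464,139),(394,299),(221,233)]]
print("pan",np.round(P),np.mean(P,0).round(),[np.hypot(*(P[i]-P[i-1])).round() for i in range(4)],[np.degrees(np.arctan2(*(P[b]-P[a])[::-1])).round(1) for a,b in [(0,1),(3,2)]])
# posts: 
for n_ in ["riddle_grip","pan","tray","soap_bar"]:
    for x in r.silhouettes("wrist",n_)[:1]:
        m=x["region"].astype(np.uint8);cs=max(cv2.findContours(m,0,2)[0],key=cv2.contourArea);print(n_,x["score"],cv2.boxPoints(cv2.minAreaRect(cs)).round().tolist())
w=r.grab_frame("wrist");cv2.imwrite("pics/w1c.png",cv2.resize(w[50:320,200:480],None,fx=2.2,fy=2.2,interpolation=2)[:,:,::-1])
```

```text
bar [541. 206. 187.] [504. 103. 187.] 109.73485265792111 [512.9 157.6] yaw deg -19.84429882675147
pan [[411. 299.]
 [643. 229.]
 [573.  24.]
 [349. 115.]] [494. 167.] [np.float64(194.0), np.float64(242.0), np.float64(216.0), np.float64(241.0)] [np.float64(-17.0), np.float64(-22.2)]
riddle_grip 0.65 [[201.0, 255.0], [282.0, 58.0], [476.0, 137.0], [395.0, 334.0]]
pan 0.66 [[209.0, 226.0], [261.0, 70.0], [351.0, 100.0], [299.0, 256.0]]
tray 0.61 [[371.0, 277.0], [387.0, 242.0], [407.0, 252.0], [391.0, 286.0]]
soap_bar 0.83 [[249.0, 314.0], [305.0, 314.0], [305.0, 340.0], [249.0, 340.0]]
```

View pics/w1c.png

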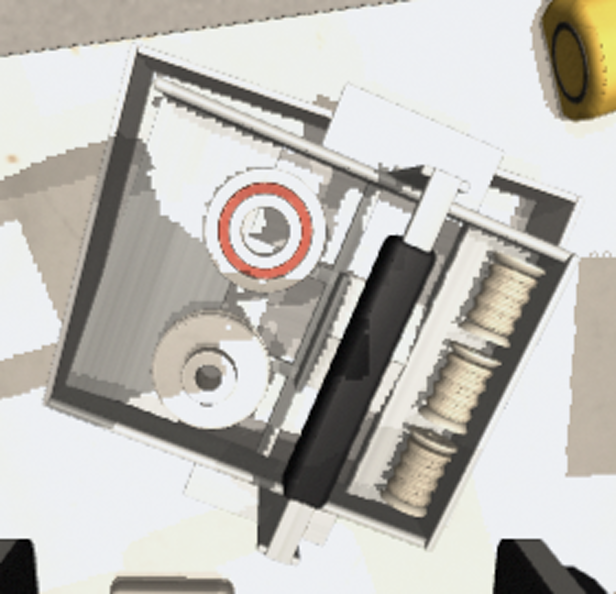

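The crop clearly shows the bar running from (410,245) to (305,500), yawed about −19°. The bearing and pulley sit in front of it and the spools on the ledge behind it.

>>> carry_out(series=[[0, 0, 0.053, -0.005, 0.08, 0.2, -1], [0, 0, 0.106, -0.01, 0.152, 0.4, -1], [0, 0, 0.106, -0.01, 0.152, 0.5, -1], [0, 0, 0.106, -0.01, 0.152, 0.5, -1]])

```text
clock: 3.15
eef_pos: [511.9, 156.6, 224.0]
tcp_rot: [-3.138, 0.003, 1.237]
contact_force: [0.1, -0.3, 0.1]
opening: 1.004
grasp_force: 0.0
```

Run:
```python
from h import *
s=r.sense();print(s["eef_pos"],s["tcp_rot"])
w=r.grab_frame("wrist").copy();c=r.get_calibration("wrist")
t=np.radians(-19);X=np.array([np.cos(t),np.sin(t),0]);Y=np.array([-np.sin(t),np.cos(t),0]);g=np.array([513,157.6,187])
for p in [g+sx*10*X+sy*60*Y for sx in(-1,1) for sy in(-1,1)]: 
    q=proj("wrist",p);print(q.round());cv2.circle(w,tuple(int(v) for v in q),3,(255,0,0),-1)
cv2.imwrite("pics/w2.png",w[:,:,::-1])
```

```text
[511.86611065 156.62481684 223.99999858] [-3.13756661e+00  2.90526129e-03  1.23713872e+00]
[305. 362.]
[301. 158.]
[338. 362.]
[341. 158.]
```

View pics/w2.png

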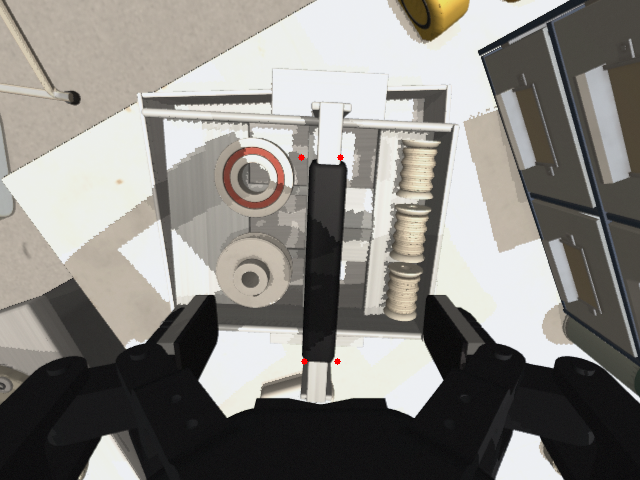

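The bar runs from (328,163) to (318,360). It is centred in the fingers but turned about 2.5° further, so I correct that, descend and close.

>>> carry_out(series=[[0, 0, 0.0145, 0, 0, 0.14, -1], [0, 0, 0.0145, 0, 0, 0.28, -1], [0, 0, 0.0145, 0, 0, 0.28, -1], [0, 0, 0.0145, 0, 0, 0.28, 1], [0, 0, 0.0145, 0, 0, 0.28, 1], [0, 0, 0.0145, 0, 0, 0.28, 1], [0, 0, 0.0145, 0, 0, 0.28, 1], [0, 0, 0.0145, 0, 0, 0.28, 1]], force=100)

```text
clock: 4.2
eef_pos: [513.6, 157.7, 157.3]
tcp_rot: [3.14, -0.001, 1.192]
contact_force: [-1.2, -0.8, 6.3]
opening: 0.217
grasp_force: 98.1
```

Run:
```python
from h import *
s=r.sense();print(s["eef_pos"],s["tcp_rot"],s["opening"],s["grasp_force"],s["contact_force"],s["qpos"])
w=r.grab_frame("wrist");cv2.imwrite("pics/w3.png",w[:,:,::-1])
```

```text
[513.56429014 157.65946872 157.31441813] [ 3.14049429e+00 -8.66845273e-04  1.19214164e+00] 0.21691558422778615 98.14366221427917 [-1.2380671  -0.81731363  6.30525577] [ 2.95070728e-01  3.03262788e-01  1.89118967e+00 -9.65615155e-06
  9.45740997e-01  6.73731539e-01]
```

>>> carry_out(series=[[0, 0, 0, 0, 0, -0.04, 1], [0, 0, 0, 0, 0, -0.1, 1], [0, 0, 0, 0, 0, -0.16, 1], [0, 0, 0, 0, 0, -0.22, 1], [0, 0, 0, 0, 0, -0.22, 1], [0, 0, 0, 0, 0, -0.22, 1]])

```text
clock: 5.0
eef_pos: [512.7, 157.4, 211.1]
tcp_rot: [-3.141, 0.0, 1.192]
contact_force: [-0.1, 0.3, -7.6]
opening: 0.21
grasp_force: 98.2
```

```bash
cat >> h.py <<'E'
def snap(name,side=True):
    w=r.grab_frame("wrist")[30:420,90:560]; s=r.grab_frame("side")[120:310,170:370]
    s=cv2.resize(s,(int(390*200/190),390)); 
    out=np.hstack([w,s]); f=800/out.shape[1]; cv2.imwrite(f"pics/{name}.png",cv2.resize(out,None,fx=f,fy=f)[:,:,::-1])
    t=r.sense();print(t["clock"],t["eef_pos"].round(1),t["tcp_rot"].round(3),t["contact_force"].round(1),t["wrist_torque"].round(2),t["opening"].round(3))
E
python3 -c "
from h import *
snap('s1')"
```

```text
Traceback (most recent call last):
  File "h.py", line 14, in snap
    t=r.sense();print(t["clock"],t["eef_pos"].round(1),t["tcp_rot"].round(3),t["contact_force"].round(1),t["wrist_torque"].round(2),t["opening"].round(3))
                                                                                                                                    ^^^^^^^^^^^^^^^^^^
AttributeError: 'float' object has no attribute 'round'
```

View pics/s1.png

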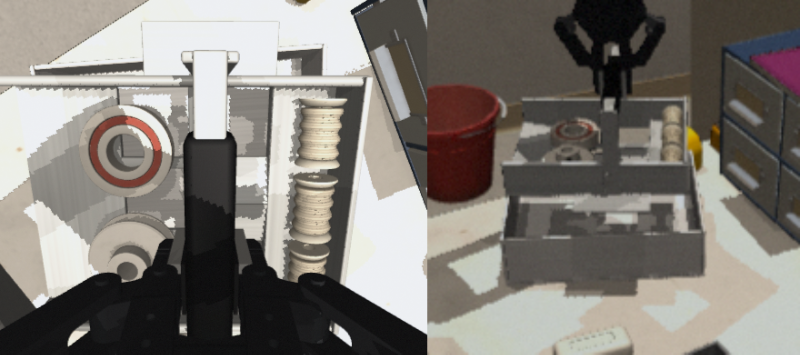

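Lifted level and all five pieces are still in place. Next I rock it forward about 17°, then return it to level.

>>> carry_out(series=[[-0.04, 0, 0, 0, -0.04, 0, 1], [-0.08, 0, 0, 0, -0.08, 0, 1], [-0.094, 0, 0, 0, -0.1, 0, 1], [-0.094, 0, 0, 0, -0.1, 0, 1], [-0.094, 0, 0, 0, -0.1, 0, 1], [-0.094, 0, 0, 0, -0.1, 0, 1], [-0.05, 0, 0, 0, -0.1, 0, 1], [0, 0, 0, 0, -0.1, 0, 1]])

```text
clock: 6.1
eef_pos: [490.3, 167.2, 212.0]
tcp_rot: [-3.138, -0.002, 1.194]
contact_force: [-0.1, -0.8, -8.0]
opening: 0.215
grasp_force: 99.3
```

```bash
sed -i 's/,t\["opening"\].round(3)//' h.py
cat >> h.py <<'E'
def find(cams=("wrist","side","scene"),names=("bearing_mid","pulley_mid","spool_0_mid")):
    for c in cams:
        r.grab_frame(c)
        for n in names: print(c,n,[(round(x["score"],2),np.round(x["position"]).tolist(),int(x["region"].sum())) for x in r.silhouettes(c,n) if x["score"]>.3])
E
python3 -c "
from h import *
snap('s2');find()"
```

```text
6.2 [493.2 166.1 211.8] [-3.141e+00 -2.000e-03  1.189e+00] [ 0.4 -0.8 -6.4] [-0.2  -0.29 -0.05]
wrist bearing_mid [(0.97, [200.0, 205.0], 7403)]
wrist pulley_mid []
wrist spool_0_mid []
side bearing_mid [(0.74, [191.0, 237.0], 331)]
side pulley_mid [(0.5, [203.0, 235.0], 226)]
side spool_0_mid []
scene bearing_mid [(0.66, [181.0, 219.0], 379)]
scene pulley_mid [(0.62, [202.0, 228.0], 358), (0.58, [278.0, 461.0], 519), (0.36, [185.0, 220.0], 406)]
scene spool_0_mid []
```

View pics/s2.png

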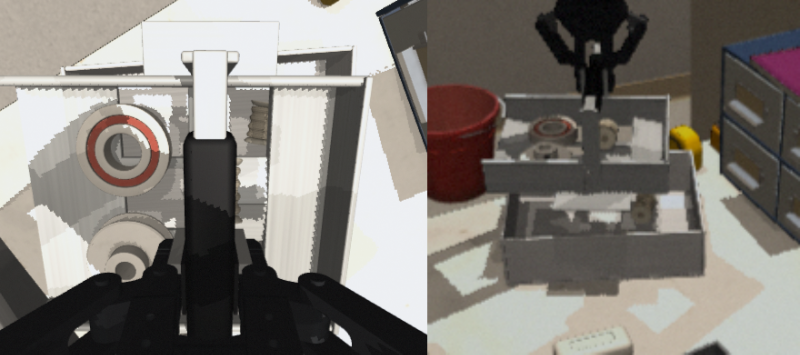

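The ledge is empty. The side view shows a spool in the pan at (645,205) and one still on the roof at (607,132). I rock it sideways.

>>> carry_out(series=[[0, 0.04, 0, 0, 0, 0, 1], [0, 0.083, 0, 0, 0, 0, 1], [0, 0.083, 0, 0, 0, 0, 1], [0, 0.083, 0, 0, 0, 0, 1], [0, 0.083, 0, 0, 0, 0, 1], [0, 0.04, 0, 0, 0, 0, 1], [0, 0, 0, 0, 0, 0, 1], [0, 0, 0, 0, 0, 0, 1]])

```text
clock: 7.8
eef_pos: [490.8, 169.1, 211.4]
tcp_rot: [3.141, -0.0, 1.196]
contact_force: [-0.2, 0.5, -7.4]
opening: 0.214
grasp_force: 99.9
```

```bash
python3 -c "
from h import *
snap('s3');find(('wrist','side'))"
```

```text
7.9 [489.5 167.7 210.9] [-3.141e+00 -2.000e-03  1.194e+00] [-0.9  0.3 -7.6] [-0.06 -0.16 -0.  ]
wrist bearing_mid [(0.56, [198.0, 206.0], 7479)]
wrist pulley_mid [(0.75, [301.0, 229.0], 4881)]
wrist spool_0_mid []
side bearing_mid [(0.59, [188.0, 239.0], 338)]
side pulley_mid [(0.65, [204.0, 233.0], 154)]
side spool_0_mid []
```

>>> carry_out(series=[[0, -0.04, 0, 0, 0, 0, 1], [0, -0.083, 0, 0, 0, 0, 1], [0, -0.083, 0, 0, 0, 0, 1], [0, -0.083, 0, 0, 0, 0, 1], [0, -0.083, 0, 0, 0, 0, 1], [0, -0.04, 0, 0, 0, 0, 1], [0, 0, 0, 0, 0, 0, 1], [0, 0, 0, 0, 0, 0, 1]])

```text
clock: 9.3
eef_pos: [488.9, 164.6, 212.0]
tcp_rot: [3.141, -0.0, 1.189]
contact_force: [-0.6, -0.8, -6.1]
opening: 0.216
grasp_force: 100.0
```

Run:
```python
from h import *
snap('s4');find(('side',))
w=r.grab_frame("wrist")[60:360,180:420];s=r.grab_frame("side")[150:270,190:340]
c=r.grab_frame("scene")[120:260,180:330]
f=lambda a,w_:cv2.resize(a,(w_,600),interpolation=2)
out=np.vstack([np.hstack([cv2.resize(s,(375,300)),cv2.resize(c,(321,300))]),np.hstack([cv2.resize(w,(240,300)),np.zeros((300,456,3),np.uint8)])])
cv2.imwrite("pics/c4.png",out[:,:,::-1])
```

```text
9.4 [489.8 165.9 211.8] [3.141e+00 2.000e-03 1.191e+00] [-0.   0.1 -6.2] [-0.1  -0.24 -0.04]
side bearing_mid [(0.89, [189.0, 240.0], 359)]
side pulley_mid [(0.48, [205.0, 233.0], 237)]
side spool_0_mid []
```

View pics/c4.png

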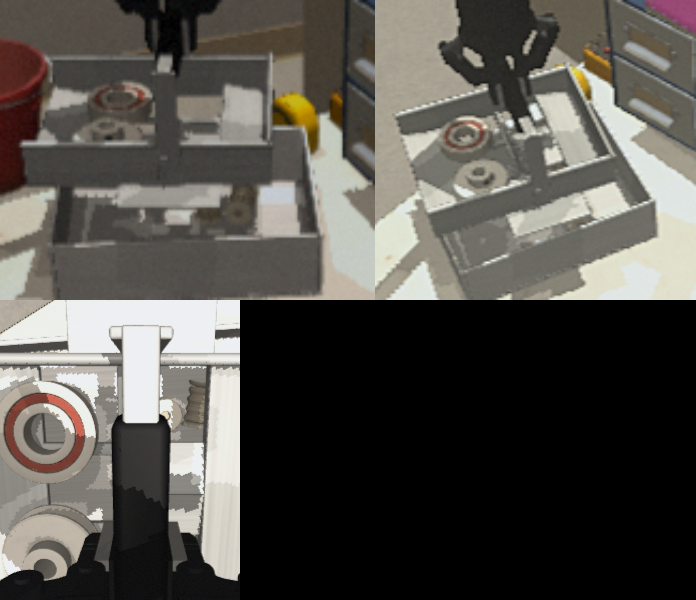

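Nothing cream-coloured shows in the riddle now, and the wrist view shows two spools in the pan at (172,413) and (195,405). The third is out of view. I do one more rock as insurance, then raise the riddle to see into the pan.

>>> carry_out(series=[[-0.045, 0.04, 0, 0, 0, 0, 1], [-0.085, 0.06, 0, 0, 0, 0, 1], [-0.085, 0.06, 0, 0, 0, 0, 1], [-0.085, 0, 0, 0, 0, 0, 1], [-0.085, -0.06, 0, 0, 0, 0, 1], [-0.085, -0.06, 0, 0, 0, 0, 1], [-0.04, -0.03, 0, 0, 0, 0, 1], [0, 0, 0, 0, 0, 0, 1]])

```text
clock: 10.75
eef_pos: [490.6, 168.0, 212.1]
tcp_rot: [-3.138, -0.008, 1.195]
contact_force: [-2.2, -0.8, -7.0]
opening: 0.214
grasp_force: 100.0
```

>>> carry_out(series=[[0, 0, 0, 0, 0, -0.05, 1], [0, 0, 0, 0, 0, -0.15, 1], [0, 0, 0, 0, 0, -0.3, 1], [0, 0, 0, 0, 0, -0.45, 1], [0, 0, 0, 0, 0, -0.6, 1], [0, 0, 0, 0, 0, -0.7, 1], [0, 0, 0, 0, 0, -0.7, 1], [0, 0, 0, 0, 0, -0.7, 1]])

```text
clock: 11.75
eef_pos: [489.1, 166.6, 385.2]
tcp_rot: [-3.141, 0.001, 1.192]
contact_force: [-0.6, -0.6, -7.2]
opening: 0.216
grasp_force: 100.1
```

Run:
```python
from h import *
snap('s5');find()
s=r.grab_frame("side");c=r.grab_frame("scene");w=r.grab_frame("wrist")
out=np.hstack([cv2.resize(s[90:280,190:340],(474,600),interpolation=2),np.vstack([cv2.resize(c[80:260,180:330],(326,392),interpolation=2),cv2.resize(w[60:360,150:450],(326,208))])])
cv2.imwrite("pics/c5.png",out[:,:,::-1])
```

```text
11.85 [489.  166.5 384.8] [-3.140e+00  2.000e-03  1.192e+00] [-0.2 -0.4 -6.9] [-0.05 -0.24 -0.  ]
wrist bearing_mid [(0.76, [202.0, 192.0], 7751)]
wrist pulley_mid [(0.69, [308.0, 217.0], 4643)]
wrist spool_0_mid []
side bearing_mid [(0.67, [120.0, 228.0], 337)]
side pulley_mid [(0.52, [128.0, 221.0], 88)]
side spool_0_mid []
scene bearing_mid [(0.97, [132.0, 201.0], 531)]
scene pulley_mid [(0.88, [149.0, 211.0], 295)]
scene spool_0_mid []
```

View pics/c5.png

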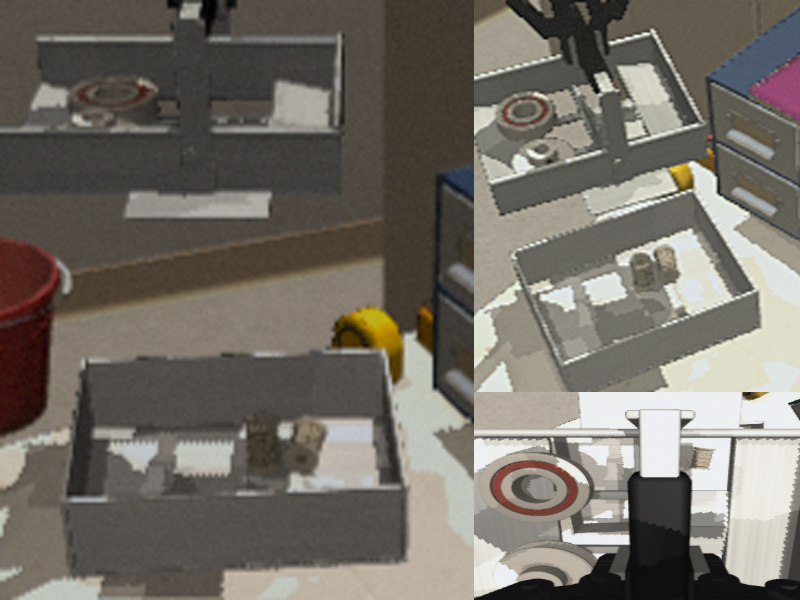

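Run:
```python
from h import *
for p in [(273,229.3),(288,226.8),(284,235.7)]: print("side",plane("side",*p,18).round())
for p in [(257.8,204),(269.3,200.3),(274.8,223.3)]: print("scene",plane("scene",*p,18).round())
# pan pose from rim corners, z=70
f=lambda x,y:(x*150/474+190,y*190/600+90)
g=lambda x,y:((x-474)*150/326+180,y*180/392+80)
for n,L in [("side",[f(83,362),f(386,352),f(407,490),f(67,500)]),("scene",[g(515,257),g(692,192),g(758,293),g(570,375)])]:
    P=[plane(n,*p,70)[:2] for p in L]; print(n,np.round(P).tolist(),np.mean(P,0).round(),[np.hypot(*(P[i]-P[i-1])).round() for i in range(4)],[np.degrees(np.arctan2(*(P[b]-P[a])[::-1])).round(1) for a,b in [(0,1),(3,2)]])
```

```text
side [528. 209.  18.]
side [568. 205.  18.]
side [544. 171.  18.]
scene [530. 201.  18.]
scene [562. 189.  18.]
scene [518. 113.  18.]
side [[407.0, 297.0], [642.0, 220.0], [581.0, 32.0], [351.0, 112.0]] [495. 165.] [np.float64(193.0), np.float64(247.0), np.float64(198.0), np.float64(243.0)] [np.float64(-18.1), np.float64(-19.2)]
scene [[406.0, 289.0], [636.0, 221.0], [579.0, 33.0], [345.0, 93.0]] [492. 159.] [np.float64(205.0), np.float64(240.0), np.float64(196.0), np.float64(242.0)] [np.float64(-16.4), np.float64(-14.4)]
```

Run:
```python
from h import *
c=r.grab_frame("scene");h=cv2.cvtColor(c,cv2.COLOR_RGB2HSV)
m=((h[...,1]>45)&(h[...,0]>8)&(h[...,0]<28)&(h[...,2]>60)).astype(np.uint8)
n,l,st,ce=cv2.connectedComponentsWithStats(m[185:250,190:320])
for i in range(1,n):
    if st[i,4]>4: print("scene",ce[i]+[190,185],st[i,4])
print(h[218:229,270:281,1]);print(c[221,268:282].tolist())
print("side hidden top px",proj("side",(518,113,30)),"near wall top there",proj("side",(495+.95*25-.31*98,166-.31*25-.95*98,70)))
```

```text
scene [267.63157895 198.23684211] 76
scene [256.60526316 207.26315789] 38
[[11  5  7  8 11 15 22 16  5 13 12]
 [19 16  9  8  8 15 21 16 11  9  9]
 [27 14  8  7 10 22 27 25 17 15 14]
 [22 19 21 19 22 45 44 38 27 21 15]
 [22 38 40 44 45 46 43 37 29 26 28]
 [32 39 47 40 40 37 38 43 37 30 38]
 [37 47 43 42 41 41 49 46 36 22 13]
 [37 45 44 42 44 44 32 10 11 19 14]
 [31 49 47 25 18 19 19  6  8 24 20]
 [31  8 16  7 19 20 22 25 22 25 17]
 [ 7 16  7  8 20 21 17 21 19 23 21]]
[[132, 131, 122], [147, 143, 133], [151, 149, 138], [172, 170, 159], [198, 199, 183], [184, 187, 173], [141, 140, 129], [136, 131, 112], [134, 127, 111], [191, 197, 168], [228, 234, 209], [223, 228, 209], [223, 226, 213], [223, 223, 211]]
side hidden top px [281.61933664 246.3551251 ] near wall top there [275.81235928 246.22131065]
```

The scene patch at (273,223) has the spool colour, with the third spool just showing over the near wall at about y_pan −45. All three are in the pan. Next I carry the riddle to the tray.

>>> carry_out(series=[[0, 0, -0.004, -0.03, 0.013, 0, 1], [0, 0, -0.012, -0.106, 0.046, 0, 1], [0, 0, -0.025, -0.22, 0.096, 0, 1], [0, 0, -0.039, -0.342, 0.149, 0, 1], [0, 0, -0.053, -0.464, 0.2, 0, 1], [0, 0, -0.068, -0.593, 0.257, 0, 1], [0, 0, -0.08, -0.7, 0.304, 0, 1], [0, 0, -0.087, -0.76, 0.33, 0, 1]])

```text
clock: 13.65
eef_pos: [496.0, -42.2, 386.4]
tcp_rot: [3.141, 0.0, 1.466]
contact_force: [0.5, 1.1, -5.6]
opening: 0.216
grasp_force: 100.1
```

Run:
```python
from h import *
from scipy.spatial.transform import Rotation as R
s=r.sense();p=s["eef_pos"];M=R.from_euler("xyz",s["tcp_rot"]);print(p.round(1),s["tcp_rot"].round(3),s["qpos"].round(2))
yaw=np.radians(9.7);T=R.from_euler("xyz",[np.pi,0,np.pi/2+yaw])
for tgt in [(502,-248,320)]:
    print((M.inv().apply(np.array(tgt)-p)/250).round(3),((M.inv()*T).as_rotvec()/np.pi).round(3))
find(("scene",),("bearing_mid","pulley_mid"))
print("saucepan",plane("scene",372,405,70).round())
```

```text
[496.  -42.2 386.4] [3.141 0.    1.466] [-0.09  0.03  1.69 -0.    1.42  0.02]
[-0.816  0.11   0.266] [ 0.     0.    -0.087]
scene bearing_mid [(0.92, [185.0, 264.0], 639), (0.74, [182.0, 307.0], 6934)]
scene pulley_mid [(0.74, [205.0, 283.0], 510)]
saucepan [ 327. -418.   70.]
```

>>> carry_out(series=[[0, 0, -0.004, -0.033, 0.004, 0.01, 1], [0, 0, -0.012, -0.114, 0.015, 0.037, 1], [0, 0, -0.025, -0.237, 0.032, 0.077, 1], [0, 0, -0.039, -0.367, 0.05, 0.12, 1], [0, 0, -0.053, -0.498, 0.067, 0.162, 1], [0, 0, -0.068, -0.636, 0.086, 0.207, 1], [0, 0, -0.08, -0.751, 0.101, 0.245, 1], [0, 0, -0.087, -0.816, 0.11, 0.266, 1]])

```text
clock: 14.8
eef_pos: [501.9, -247.1, 318.9]
tcp_rot: [-3.141, -0.0, 1.74]
contact_force: [0.0, -0.1, -6.2]
opening: 0.215
grasp_force: 100.1
```

```bash
cat > pour.py <<'E'
from h import *
from scipy.spatial.transform import Rotation as R
# rows for tilts, keeping the edge at tray frame x=ex, world height ez
def rows(tilts,ex=60,ey=0,ez=100):
    s=r.sense();p=s["eef_pos"];M=R.from_euler("xyz",s["tcp_rot"]);yaw=np.radians(9.7)
    E=np.array([423+ex*np.cos(yaw)-ey*np.sin(yaw),-262+ex*np.sin(yaw)+ey*np.cos(yaw),ez])
    for t in tilts:
        Rr=R.from_euler("xyz",[0,-np.radians(t),yaw])
        tcp=E-Rr.apply([-128,0,-93])+Rr.apply([0,0,-17.7])
        T=Rr*R.from_euler("xyz",[np.pi,0,np.pi/2])
        print(t,tcp.round(),((M.inv()*T).as_rotvec()/np.pi).round(3),(M.inv().apply(tcp-p)/250).round(3))
E
python3 -c "
from pour import *
s=r.sense();print(s['eef_pos'],s['tcp_rot'])
find(('scene','side'),('bearing_mid','pulley_mid'))
rows([0,10,15,20,24,28,32,36,40,44,48])"
```

```text
[ 501.93503029 -247.06130469  318.85861352] [-3.14075192e+00 -4.91690311e-04  1.74014754e+00]
scene bearing_mid [(0.89, [264.0, 340.0], 744)]
scene pulley_mid [(0.84, [287.0, 376.0], 806)]
side bearing_mid [(0.76, [263.0, 295.0], 1049)]
side pulley_mid [(0.68, [287.0, 320.0], 754)]
0 [ 608. -230.  175.] [ 0. -0. -0.] [-0.012  0.428  0.579]
10 [ 594. -233.  196.] [-0.055 -0.    -0.   ] [-0.012  0.368  0.494]
15 [ 585. -234.  206.] [-0.083 -0.    -0.   ] [-0.012  0.333  0.456]
20 [ 575. -236.  215.] [-0.111 -0.    -0.   ] [-0.012  0.294  0.422]
24 [ 567. -237.  221.] [-0.133 -0.    -0.   ] [-0.012  0.261  0.396]
28 [ 559. -239.  227.] [-0.155 -0.    -0.   ] [-0.012  0.227  0.374]
32 [ 550. -240.  232.] [-0.178 -0.    -0.   ] [-0.012  0.191  0.353]
36 [ 541. -242.  236.] [-0.2 -0.  -0. ] [-0.012  0.153  0.335]
40 [ 531. -244.  240.] [-0.222 -0.    -0.   ] [-0.012  0.115  0.32 ]
44 [ 521. -245.  243.] [-0.244  0.    -0.   ] [-0.012  0.075  0.307]
48 [ 511. -247.  246.] [-0.267  0.    -0.   ] [-0.012  0.035  0.298]
```

>>> carry_out(series=[[-0.01, 0, 0, -0.001, 0.03, 0.04, 1], [-0.03, 0, 0, -0.004, 0.1, 0.13, 1], [-0.055, 0, 0, -0.008, 0.18, 0.24, 1], [-0.08, 0, 0, -0.01, 0.25, 0.34, 1], [-0.1, 0, 0, -0.012, 0.29, 0.41, 1], [-0.111, 0, 0, -0.012, 0.294, 0.422, 1], [-0.133, 0, 0, -0.012, 0.261, 0.396, 1], [-0.144, 0, 0, -0.012, 0.244, 0.385, 1]])

```text
clock: 16.1
eef_pos: [562.1, -237.7, 223.6]
tcp_rot: [2.689, -0.001, 1.74]
contact_force: [0.0, 0.1, -6.7]
opening: 0.218
grasp_force: 100.2
```

```bash
python3 -c "
from pour import *
s=r.sense();print(s['eef_pos'],s['tcp_rot'])
find(('scene','side'),('bearing_mid','pulley_mid'))
rows([26,28,30,32,34,36,38,40,42,44,46,48,50])"
```

```text
[ 562.06826004 -237.72821751  223.59660392] [ 2.68866609e+00 -5.23946962e-04  1.74045635e+00]
scene bearing_mid [(0.85, [269.0, 360.0], 604)]
scene pulley_mid [(0.76, [284.0, 396.0], 677)]
side bearing_mid [(0.76, [299.0, 344.0], 758)]
side pulley_mid [(0.8, [324.0, 366.0], 792)]
26 [ 563. -238.  224.] [-0.001  0.    -0.   ] [ 0.002 -0.001 -0.   ]
28 [ 559. -239.  227.] [-0.012  0.    -0.   ] [ 0.002 -0.011 -0.018]
30 [ 554. -240.  229.] [-0.023  0.    -0.   ] [ 0.002 -0.023 -0.035]
32 [ 550. -240.  232.] [-0.034  0.    -0.   ] [ 0.002 -0.035 -0.052]
34 [ 545. -241.  234.] [-0.045  0.    -0.   ] [ 0.002 -0.048 -0.069]
36 [ 541. -242.  236.] [-0.056  0.    -0.   ] [ 0.002 -0.061 -0.085]
38 [ 536. -243.  238.] [-0.067  0.    -0.   ] [ 0.002 -0.074 -0.1  ]
40 [ 531. -244.  240.] [-0.078  0.    -0.   ] [ 0.002 -0.089 -0.115]
42 [ 526. -244.  242.] [-0.089  0.    -0.   ] [ 0.002 -0.104 -0.13 ]
44 [ 521. -245.  243.] [-0.101  0.    -0.   ] [ 0.002 -0.119 -0.144]
46 [ 516. -246.  244.] [-0.112  0.    -0.   ] [ 0.002 -0.135 -0.157]
48 [ 511. -247.  246.] [-0.123  0.    -0.   ] [ 0.002 -0.151 -0.17 ]
50 [ 506. -248.  246.] [-0.134  0.    -0.   ] [ 0.002 -0.168 -0.182]
```

Tilt 26° reached, with both parts still in the riddle. I continue slowly to 41°, then 48°.

>>> carry_out(series=[[-0.012, 0, 0, 0, -0.011, -0.018, 1], [-0.023, 0, 0, 0, -0.023, -0.035, 1], [-0.034, 0, 0, 0, -0.035, -0.052, 1], [-0.045, 0, 0, 0, -0.048, -0.069, 1], [-0.056, 0, 0, 0, -0.061, -0.085, 1], [-0.067, 0, 0, 0, -0.074, -0.1, 1], [-0.078, 0, 0, 0, -0.089, -0.115, 1], [-0.089, 0, 0, 0, -0.104, -0.13, 1]])

```text
clock: 17.4
eef_pos: [526.5, -245.5, 242.3]
tcp_rot: [2.408, 0.002, 1.74]
contact_force: [-0.0, 0.7, -3.3]
opening: 0.216
grasp_force: 100.7
```

>>> carry_out(series=[[-0.012, 0, 0, 0, -0.012, -0.016, 1], [-0.023, 0, 0, 0, -0.025, -0.031, 1], [-0.034, 0, 0, 0, -0.038, -0.045, 1], [-0.045, 0, 0, 0, -0.052, -0.058, 1], [-0.045, 0, 0, 0, -0.052, -0.058, 1], [-0.045, 0, 0, 0, -0.052, -0.058, 1]])

```text
clock: 18.15
eef_pos: [507.2, -248.8, 243.9]
tcp_rot: [2.269, 0.001, 1.739]
contact_force: [-0.4, 0.1, -3.5]
opening: 0.218
grasp_force: 100.8
```

```bash
python3 -c "
from pour import *
s=r.sense();print(s['eef_pos'],s['tcp_rot'],s['contact_force'])
find(('scene','side','wrist'),('bearing_mid','pulley_mid'))"
```

```text
[ 507.20860188 -248.79904046  243.94469273] [2.26868500e+00 9.91426854e-04 1.73894570e+00] [-0.37621787  0.12410546 -3.45630439]
scene bearing_mid [(0.6, [343.0, 332.0], 509), (0.56, [254.0, 396.0], 6708)]
scene pulley_mid [(0.83, [360.0, 356.0], 700)]
side bearing_mid [(0.57, [376.0, 279.0], 871)]
side pulley_mid [(0.7, [405.0, 293.0], 1103)]
wrist bearing_mid []
wrist pulley_mid []
```

>>> carry_out(series=[[0.04, 0, 0, 0, -0.05, -0.1, 1], [0.08, 0, 0, 0, -0.15, -0.2, 1], [0.13, 0, 0, 0, -0.25, -0.3, 1], [0.18, 0, 0, 0, -0.35, -0.35, 1], [0.23, 0, 0, 0, -0.4, -0.4, 1], [0.278, 0, 0, 0, -0.45, -0.4, 1], [0.278, 0, 0, 0, -0.45, -0.4, 1]])

```text
clock: 19.48
eef_pos: [361.1, -272.5, 221.1]
tcp_rot: [3.141, -0.001, 1.742]
contact_force: [0.3, 0.1, -3.4]
opening: 0.214
grasp_force: 100.6
```

Run:
```python
from pour import *
for c,L in [("scene",[(332,343,8),(356,360,16)]),("side",[(279,376,8),(293,405,16)])]:
    for u,v,z in L: print(c,plane(c,u,v,z).round())
find(("scene",),("bearing_mid","pulley_mid"))
s=r.sense();p=s["eef_pos"];M=R.from_euler("xyz",s["tcp_rot"]);print(p.round(1),s["tcp_rot"].round(3))
for tgt in [(495,-20,320),(503,165,260)]:
  T=R.from_euler("xyz",[np.pi,0,np.pi/2-np.radians(18)])
  print(tgt,(M.inv().apply(np.array(tgt)-p)/250).round(3),((M.inv()*T).as_rotvec()/np.pi).round(3))
```

```text
scene [ 385. -244.    8.]
scene [ 391. -314.   16.]
side [ 387. -239.    8.]
side [ 387. -313.   16.]
scene bearing_mid [(0.84, [342.0, 321.0], 247)]
scene pulley_mid [(0.62, [356.0, 348.0], 256)]
[ 359.7 -272.7  221.4] [ 3.139e+00 -1.000e-03  1.739e+00]
(495, -20, 320) [ 0.907  0.704 -0.392] [ 0.001 -0.001  0.154]
(503, 165, 260) [ 1.63   0.859 -0.15 ] [ 0.001 -0.001  0.154]
```

Bearing and pulley lie in the tray at about (386,−242) and (389,−313). I carry the empty riddle back.

>>> carry_out(series=[[0, 0, 0, 0, 0, -0.2, 1], [0, 0, 0.01, 0, 0.1, -0.39, 1], [0, 0, 0.03, 0.15, 0.25, -0.39, 1], [0, 0, 0.06, 0.35, 0.4, -0.39, 1], [0, 0, 0.09, 0.55, 0.55, -0.39, 1], [0, 0, 0.12, 0.75, 0.7, -0.39, 1], [0, 0, 0.154, 0.907, 0.704, -0.39, 1], [0, 0, 0.154, 0.907, 0.704, -0.39, 1]])

```text
clock: 20.62
eef_pos: [494.6, -18.2, 318.9]
tcp_rot: [-3.141, -0.003, 1.257]
contact_force: [-0.5, -0.4, -3.3]
opening: 0.216
grasp_force: 100.6
```

Run:
```python
from pour import *
s=r.sense();p=s["eef_pos"];M=R.from_euler("xyz",s["tcp_rot"]);print(p.round(1),s["tcp_rot"].round(3))
# pan seen unobstructed: rim corners from side/scene by mask
for c in("side","scene","wrist"):
    im=r.grab_frame(c)
    for x in r.silhouettes(c,"pan")[:1]:
        m=x["region"].astype(np.uint8);cs=max(cv2.findContours(m,0,2)[0],key=cv2.contourArea);hu=cv2.approxPolyDP(cv2.convexHull(cs),4,True)[:,0];print(c,x["score"],hu.tolist(),[plane(c,*q,70)[:2].round().tolist() for q in hu])
tgt=(503,165,260);T=R.from_euler("xyz",[np.pi,0,np.pi/2-np.radians(18)])
print(tgt,(M.inv().apply(np.array(tgt)-p)/250).round(3),((M.inv()*T).as_rotvec()/np.pi).round(3))
```

```text
[494.6 -18.2 318.9] [-3.141e+00 -3.000e-03  1.257e+00]
side 0.82 [[317, 238], [316, 267], [212, 270], [216, 210]] [[588.0, 60.0], [543.0, -40.0], [335.0, 34.0], [400.0, 271.0]]
scene 0.87 [[197, 196], [226, 186], [293, 236], [224, 262]] [[407.0, 298.0], [485.0, 273.0], [499.0, 12.0], [327.0, 70.0]]
(503, 165, 260) [ 0.707 -0.194  0.238] [-0.    -0.001 -0.   ]
```

>>> carry_out(series=[[0, 0, 0, 0.1, -0.03, 0, 1], [0, 0, 0, 0.25, -0.08, 0, 1], [0, 0, 0, 0.42, -0.13, 0.05, 1], [0, 0, 0, 0.58, -0.17, 0.15, 1], [0, 0, 0, 0.7, -0.185, 0.25, 1], [0, 0, 0, 0.7, -0.185, 0.36, 1], [0, 0, 0, 0.7, -0.185, 0.44, 1], [0, 0, 0, 0.7, -0.185, 0.44, 1]])

```text
clock: 21.92
eef_pos: [505.0, 159.5, 207.6]
tcp_rot: [-3.139, 0.002, 1.254]
contact_force: [0.2, 0.6, -2.6]
opening: 0.217
grasp_force: 100.5
```

Run:
```python
from pour import *
s=r.sense();p=s["eef_pos"];M=R.from_euler("xyz",s["tcp_rot"]);print(p.round(1),s["tcp_rot"].round(3))
tgt=(504,163,158);T=R.from_euler("xyz",[np.pi,0,np.pi/2-np.radians(18)])
print(tgt,(M.inv().apply(np.array(tgt)-p)/250).round(3),((M.inv()*T).as_rotvec()/np.pi).round(3))
```

```text
[505.  159.5 207.6] [-3.139e+00  2.000e-03  1.254e+00]
(504, 163, 158) [ 0.012 -0.008  0.198] [-0.001  0.001 -0.001]
```

>>> carry_out(series=[[0, 0, 0, 0.01, -0.008, 0.05, 1], [0, 0, 0, 0.012, -0.008, 0.1, 1], [0, 0, 0, 0.012, -0.008, 0.15, 1], [0, 0, 0, 0.012, -0.008, 0.18, 1], [0, 0, 0, 0.012, -0.008, 0.198, 1], [0, 0, 0, 0.012, -0.008, 0.2, 1], [0, 0, 0, 0.012, -0.008, 0.2, 1]])

```text
clock: 22.8
eef_pos: [505.0, 164.0, 159.3]
tcp_rot: [3.141, -0.0, 1.255]
contact_force: [-0.0, 0.6, -2.0]
opening: 0.22
grasp_force: 100.6
```

>>> carry_out(series=[[0, 0, 0, 0, 0, 0.006, 1], [0, 0, 0, 0, 0, 0.01, 1], [0, 0, 0, 0, 0, 0.01, 1]])

```text
clock: 23.18
eef_pos: [505.1, 164.0, 157.3]
tcp_rot: [3.141, -0.0, 1.255]
contact_force: [-1.9, -0.6, 5.8]
opening: 0.214
grasp_force: 101.9
```

Seated at z = 157.3, the same as at the start. I release in place, then retreat straight up.

>>> carry_out(series=[[0, 0, 0, 0, 0, 0, 0.3], [0, 0, 0, 0, 0, 0, -1], [0, 0, 0, 0, 0, 0, -1], [0, 0, 0, 0, 0, 0, -1], [0, 0, 0, 0, 0, -0.1, -1], [0, 0, 0, 0, 0, -0.3, -1], [0, 0, 0, 0, 0, -0.5, -1], [0, 0, 0, 0, 0, -0.6, -1]])

```text
clock: 24.18
eef_pos: [505.7, 164.2, 309.5]
tcp_rot: [3.139, -0.002, 1.255]
contact_force: [-0.1, 0.5, -0.1]
opening: 0.999
grasp_force: 0.0
```

>>> carry_out(series=[[0, 0, 0, 0, -0.2, -0.15, -1], [0, 0, 0, 0, -0.2, -0.15, -1], [0, 0, 0, 0, -0.2, -0.15, -1]])

```text
clock: 24.55
eef_pos: [457.4, 179.4, 343.7]
tcp_rot: [3.141, -0.0, 1.256]
contact_force: [0.2, -0.2, -0.2]
opening: 0.997
grasp_force: 0.0
```

Run:
```python
from h import *
s=r.sense();print(s["clock"],s["eef_pos"].round(),s["opening"])
w=r.grab_frame("wrist");cv2.imwrite("pics/end.png",w[:,:,::-1])
# bar: dark pixels inside the expected area
t=np.radians(-18);X=np.array([np.cos(t),np.sin(t),0]);Y=np.array([-np.sin(t),np.cos(t),0]);g=np.array([505,164,187])
poly=np.array([proj("wrist",g+a*25*X+b*75*Y) for a,b in[(-1,-1),(1,-1),(1,1),(-1,1)]]).astype(np.int32)
m=np.zeros(w.shape[:2],np.uint8);cv2.fillPoly(m,[poly],1);m&=(w.max(2)<45).astype(np.uint8)
cs=max(cv2.findContours(m,0,2)[0],key=cv2.contourArea);(cx,cy),sz,a=cv2.minAreaRect(cs);b=cv2.boxPoints(((cx,cy),sz,a))
print(sz,plane("wrist",cx,cy,180).round(),[plane("wrist",*q,180)[:2].round().tolist() for q in b])
for n,c,z in [("bearing_mid","scene",8),("pulley_mid","scene",16),("soap_bar","scene",12),("wash_timer","scene",26),("starch_spray","scene",96)]:
    r.grab_frame(c)
    for x in r.silhouettes(c,n)[:1]: print(n,round(x["score"],2),plane(c,x["position"][1],x["position"][0],z).round())
for x in r.silhouettes("scene","pan")[:1]+r.silhouettes("scene","riddle_grip")[:1]:
    q=x["region"].astype(np.uint8);cc=max(cv2.findContours(q,0,2)[0],key=cv2.contourArea);print(cv2.approxPolyDP(cv2.convexHull(cc),4,True)[:,0].tolist())
```

```text
24.55 [457. 179. 344.] 0.997218442176103
(24.71275520324707, 130.13687133789062) [504. 164. 180.] [[473.0, 108.0], [512.0, 222.0], [532.0, 214.0], [495.0, 100.0]]
bearing_mid 0.64 [ 380. -239.    8.]
pulley_mid 0.88 [ 393. -315.   16.]
soap_bar 0.9 [398. -59.  12.]
wash_timer 0.34 [ 385. -309.   26.]
starch_spray 0.89 [752. -77.  96.]
[[281, 168], [307, 208], [311, 228], [225, 262], [197, 196]]
[[274, 162], [299, 202], [289, 229], [258, 241], [220, 242], [198, 188], [238, 151]]
```

```bash
python3 -c "
from rig import r
print(r.sign_off())"
```

```text
the job is handed in; nothing more can be done
None
```

The job is handed in: the three spools are in the pan (the third only partly visible behind the near wall), the bearing and pulley are in the tray, and the riddle is back on the pan, about 10 mm off centre and within about 1° of square by camera; I got no verdict back.

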